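Open the axle cover and hold a spread snap ring at its groove

ROBOT

A 6-joint arm with a two-finger parallel gripper is mounted at the origin on the work surface. World frame = base frame: x ahead of the robot, y to its left, z up, the work surface at z = 0. Lengths are in m, angles in rad, forces in N, time in s.
With the tool pointing down it reaches from about 0.25 to 0.775 m from the base axis. Payload 4 kg.
Tool frame: the origin (TCP) lies at the very end of the fingers, on their centre line; the grasp point (between the pads) lies 19 mm behind it; z points along the fingers, y is the line along which they close (so a half turn about z gives the same grasp; the last joint's range is limited). The gripper opens to 94 mm and grips with 3 to 60 N. Pads are 16 mm wide; open, the fingers measure 119 mm over their backs; the gripper's body (75 mm by 177 mm) begins 78 mm behind the grasp point.
Start: joints at [1.059, 0.087, 1.371, -0, 1.684, -0.103], TCP at [0.219, 0.505, 0.206] pointing down, gripper open.
Joint ranges: [-3.1, 3.1], [-0.76, 2.03], [0.27, 2.55], [-1.08, 4.22], [0.17, 2.65], [-2.57, 2.57]. Speed limits (rad/s): [2.79, 2.79, 3.14, 3.14, 3.14, 3.14].

INTERFACE

Orientations are given as [roll, pitch, yaw] about the fixed x, y, z axes, in that order (R = Rz(yaw) Ry(pitch) Rx(roll)).
In Python, from bench import robot, snapshot, finder gives the robot as it stands.
- The arm moves only by the tool drive_tool, never from a script. Its argument "deltas" is text: rows parted by semicolons, each of 7 numbers parted by spaces: the shift along the tool's x, y, z each as a share of 100 mm, from -1 to 1, then the turn, a rotation vector about the tool's x, y, z each as a share of 90 degrees, from -1 to 1, then the finger opening in mm, from 0 to 94. In form: tx ty tz rx ry rz gripper; .... A call has 1 to 5 rows; each row is the pose to reach, as a shift and turn from the pose commanded when the call began, along the tool's axes at that moment; what a row does not reach only later rows make up. A row lasts 1/10 s, in which the tool goes at most 50 mm and 8.59 degrees, less where a joint would pass 70% of its speed; a pose out of reach is approached as far as the arm can. A call with a number of a shift or a turn outside -1 to 1 is refused whole. A call with a gripper value outside its range is refused whole. The fingers move at their own pace and stop on an object; the grip force is fixed at half the most. Time passes only in rows, so rows that repeat a pose let the fingers close. It gives the time, the measured TCP pose, the force, the opening and the grip force at its end, in the units of the state.
- robot.get_obs(): the state, without advancing time (a new reading comes with each control period).
- snapshot(name): name is "scene" or "top"; returns a dict with "img" (480x640x3 uint8, red, green, blue), "fx", "fy", "cx", "cy" (pixels), "T" (4x4, takes a point from camera to world coordinates). Camera axes: x right, y up, looking along -z (the intrinsics and any distortion apply to the point x, -y, -z); pixel columns grow to the right and rows downward; lengths in m; the calibration is good to about 2 mm. A picture is of the moment at which its call begins. There is no depth.
- robot.close_job(): hands the job in; it is judged then, once.
Trained networks look in the newest picture that a camera, given by its name, has taken for a name from the list of things; names that differ only in an ending like _2 or _b are one class to them, and where a whole thing is asked for, a point or a joint stands for the part that bears it (a point fixed in the world has none). Each returns a list of dicts, best first, with "confidence" (0 to 1); they miss things now and then, are a little off and sometimes report something else, mostly with a low value. They report only what shows in the picture. A call takes as long as a camera call. They do not tell look-alikes from the thing itself.
- finder.look_for(camera, thing): "xy" ([column, row] in pixels, amid what is visible of it).
- finder.masks_of(camera, thing): "region" (480x640 bool, what is visible of it) and "xy" ([column, row] in pixels, amid what is visible of it).
- finder.landmark_of(camera, thing): "xy" ([column, row] in pixels: a listed point, or the origin of a listed thing).
The state is a dict: "time": time; "joint_positions": joint angles; "qvel": joint speeds; "joint_torque": joint torques, N m; "tool_pos": TCP position; "ee_rot": TCP orientation; "wrist_force": force on the tool from outside, world axes, zero at the start; "wrist_torque": the same for the moment, N m; "width": finger opening in m; "finger_force": force on a finger pad.
Only numpy, scipy, OpenCV 4.12 (cv2) and the standard library are available. Lean on these libraries where they do the work, as an engineer would, in place of code of your own. Each camera call takes 0.05 s, during which the arm holds its last target. There are 200 camera calls.

TASK

Slip the scraper's blade under the front lip of the white dust cover on the grey gear unit and lever it up until the cover swings fully open (keep the gripper itself off the cover), then lay the scraper flat on the bench. Squeeze the snap-ring pliers fully so that the ring on their tips spreads, lift them off their wooden rest and gently slide the spread ring over the upright axle stub down onto the washer, level with the groove. Finish while holding it there: keep squeezing the pliers, ring still fully spread, do not let go, and leave the mug, the spray can and the oak block where they are.

Things in the scene. Friction and masses are not known exactly. Their poses are not given: they have to be found in the camera images.
- gear: Grey gear unit fixed to the bench, mm: block 80 (x) x 84 (y) x 50 high on a foot plate 100 x 110 x 6; motor barrel 44 in diameter runs out of its +x side to x = +125. Origin: centre of the underside, under the axle; z up, -x is its front (robot side, with the cover's lip). Washer, axle stub and groove stand on its top, hidden by the cover at the start.
- axle_top (a point): Centre of the top of the upright steel axle stub, x = 0, y = 0, z = 90 mm in the gear unit's frame. The stub is 36 in diameter and tapers over its last 6 to 25.
- seat (a point): Point on the axle's axis at the top of the washer (60 mm in diameter), 62 above the bench; axes as the gear unit's. The groove (31 in diameter) is the 8 mm of the stub just above it. The ring's underside must come to this height.
- cover_hinge (a joint): Hinge of the dust cover, rad: 0 shut, 1.6 fully open (stop). Horizontal, at x = +40, z = 53 mm in the gear unit's frame. Held shut by weight (under 0.5 N at the lip). Past about 0.4 rad (lip raised about 40) a spring swings it fully open by itself in about 1 s; it stays open, lying back over the motor, highest edge about 150 above the bench, behind x = +35.
- cover: White sheet-metal dust cover, a box 76 x 76 x 57 open below, over the axle. Origin on the hinge line; shut, its axes are the gear unit's; it runs from there to -x. At its front foot a flat lip 50 wide and 2 thick sticks out.
- cover_lip (a point): Middle of the lip's front edge, at its underside; shut: x = -58, y = 0, z = 53 in the gear unit's frame. The lip overhangs the block's front face by 18, with nothing beneath it down to the 6 mm foot plate (whose front is at x = -50).
- scraper: Loose flat scraper, 0.10 to 0.17 kg: wooden handle 100 long (x) x 24 wide (y) x 28 high, steel blade 34 wide and 2.5 thick sticking out of its +x end at mid height (14 above the underside). Lies flat on the bench, blade roughly away from the robot. Origin: centre of the handle's underside; x towards the blade. Grip it across the handle, about 15 ahead of the origin.
- scraper_tip (a point): Middle of the blade's front edge: x = +145, y = 0, z = 14 in the scraper's frame; axes as the scraper's.
- rest: Fixed dark wooden rest for the pliers: board 110 x 90 x 12 with an upright 60 wide, 8 thick, up to 112 high at its -x end (x from -47 to -39). Origin: centre of the underside.
- pliers: Loose snap-ring pliers, about 0.23 kg, standing upright on the rest, handles up, tips down with the ring on them (it cannot come off); lift straight up. Origin: midway between the tips at the ring's underside; z up, y across the handles, mm. Pivot block z = 76 to 100, x = -12 to +10; jaws below it within x = -4 to +4, so the pliers stand beside the axle, on the ring's -x side.
- grip (a point): Middle between the handles at a good height to grip, z = 150 mm in the pliers' frame, axes as theirs. Handles: black flat grips 20 wide (x), z = 109 to 175, outer faces 54 apart here (61 at the top) relaxed; squeezed to the stop they are parallel, 36 apart. Squeezing takes 3 to 10 N here and spreads the ring.
- ring_center (a point): Centre of the spread ring at its underside: x = +27, y = 0, z = 0 mm in the pliers' frame; z is the ring's axis. Steel, 3 thick, 6 wide; spread fully its inside is 45 in diameter, outside 57; relaxed it does not pass over the axle. Its gap and ears are at the pliers' tips.
- ring (a joint): Spread of one half of the ring, rad: 0 relaxed, 0.24 fully spread (pliers squeezed to the stop).
- mug: White mug, 80 in diameter, 95 high, bystander. Origin: centre of its underside.
- spray_can: Yellow can, 60 in diameter, 160 high, bystander. Origin: centre of its underside.
- oak_block: Oak block 90 x 45 x 35, bystander. Origin: centre of its underside.
Things that resemble listed ones, but are neither listed nor needed, are in the scene too. What is shaped like the scraper but purple or red is not meant.

How it is judged:
By the outcome, as a careful person would: the job done as asked, in the order asked, and still so for the second after the job is handed in, while the arm keeps its last pose, push and grip.
It also fails if it takes over 51 s, if anything falls off the work surface, if the arm or the gripper's body presses on something with over 40 N, if the wrist force passes 120 N, or if a joint passes its speed limit or range.

## Working session

There is one attempt and no reset: what is moved stays moved. The work goes in short steps, Python scripts to look and compute and a tool call to move; the robot and the scene stay as the last step left them, time stands still between calls to the robot, and variables do not carry over. Pictures are saved under pics/ and viewed, at most 10 in all, crops included, and the job is handed in when it is done.

Besides the shell and the picture viewer there is one more tool, called after ">>>" as name(argument=value, ...), one argument or row to a line, values as JSON. drive_tool: Moves the arm, as the interface text tells. Shift numbers are shares of 100 mm and turn numbers shares of 90 degrees, none past 1 either way. Its arguments: {"type":"object","properties":{"deltas":{"type":"string"}},"required":["deltas"]}

```bash
mkdir -p pics; ls
cat > h.py <<'E'
import numpy as np, cv2
from bench import robot, snapshot, finder
from scipy.spatial.transform import Rotation as R
def ray(s,xy):
    d=np.array([(xy[0]-s['cx'])/s['fx'],-(xy[1]-s['cy'])/s['fy'],-1.0])
    T=np.array(s['T']); return T[:3,3],T[:3,:3]@d
def onz(s,xy,z):
    o,d=ray(s,xy); return o+d*(z-o[2])/d[2]
def proj(s,p):
    T=np.array(s['T']); c=T[:3,:3].T@(np.array(p)-T[:3,3]); return np.array([s['cx']+s['fx']*c[0]/-c[2], s['cy']-s['fy']*c[1]/-c[2]])
def tri(ss,xys):
    A=np.zeros((3,3));b=np.zeros(3)
    for s,x in zip(ss,xys):
        o,d=ray(s,x); d=d/np.linalg.norm(d); P=np.eye(3)-np.outer(d,d); A+=P;b+=P@o
    p=np.linalg.solve(A,b)
    return p,[np.linalg.norm(proj(s,p)-x) for s,x in zip(ss,xys)]
def save(s,name): cv2.imwrite('pics/'+name,cv2.cvtColor(s['img'],cv2.COLOR_RGB2BGR))
E
python3 - <<'E'
from h import *
S={c:snapshot(c) for c in('scene','top')}
for c in S:
    save(S[c],c+'0.png'); print(c,{k:np.round(v,3).tolist() for k,v in S[c].items() if k!='img'})
    for t in ['gear','cover_lip','scraper','scraper_tip','rest','pliers','grip','ring_center','mug','spray_can','oak_block','seat']:
        print(t,[(np.round(d['xy']).tolist(),round(d['confidence'],2)) for d in finder.landmark_of(c,t)[:4]])
print(robot.get_obs())
E
```

```text
pics
scene {'fx': 507.881, 'fy': 507.881, 'cx': 313.693, 'cy': 234.851, 'T': [[-0.212, -0.854, 0.475, 1.16], [0.977, -0.184, 0.104, 0.123], [-0.001, 0.486, 0.874, 1.156], [0.0, 0.0, 0.0, 1.0]]}
gear [([282.0, 271.0], 0.65), ([228.0, 210.0], 0.21)]
cover_lip [([286.0, 244.0], 0.7), ([284.0, 255.0], 0.35), ([218.0, 297.0], 0.26), ([284.0, 271.0], 0.22)]
scraper [([378.0, 335.0], 0.97), ([235.0, 166.0], 0.84), ([171.0, 158.0], 0.74), ([229.0, 209.0], 0.63)]
scraper_tip [([340.0, 286.0], 0.82), ([250.0, 126.0], 0.76), ([118.0, 168.0], 0.75), ([220.0, 298.0], 0.75)]
rest [([407.0, 232.0], 0.77)]
pliers []
grip [([405.0, 233.0], 0.38)]
ring_center [([404.0, 232.0], 0.92)]
mug [([160.0, 222.0], 0.86)]
spray_can [([217.0, 297.0], 0.51)]
oak_block [([216.0, 298.0], 0.59)]
seat [([282.0, 265.0], 0.84)]
top {'fx': 516.042, 'fy': 516.042, 'cx': 317.382, 'cy': 241.73, 'T': [[-0.019, 0.992, -0.121, 0.41], [-1.0, -0.02, -0.013, -0.015], [-0.015, 0.121, 0.993, 1.614], [0.0, 0.0, 0.0, 1.0]]}
gear [([340.0, 227.0], 0.8)]
cover_lip [([452.0, 252.0], 0.71), ([341.0, 242.0], 0.55)]
scraper [([256.0, 194.
[... 459 characters left out ...]
1.0], 0.59)]
{'time': 1.3, 'joint_positions': array([ 1.05889916e+00,  8.72207712e-02,  1.37069774e+00, -2.44119636e-05,
        1.68361189e+00, -1.03122901e-01]), 'qvel': array([-0.00073151,  0.00055925, -0.00014961, -0.00080509,  0.00048224,
       -0.00071637]), 'joint_torque': array([-3.02490471e-04, -3.40045273e+01, -3.02592838e+01,  7.17054564e-02,
        2.39879399e-02,  1.87298974e-05]), 'tool_pos': array([0.21864792, 0.50468806, 0.20549566]), 'ee_rot': array([3.14153323e+00, 3.05354367e-05, 2.73281564e+00]), 'wrist_force': array([-0.62745449,  0.54876883,  0.19656603]), 'wrist_torque': array([-0.02273361,  0.02497214, -0.03999852]), 'finger_force': 0.0, 'width': 0.0938109312869122}
```

View pics/scene0.png

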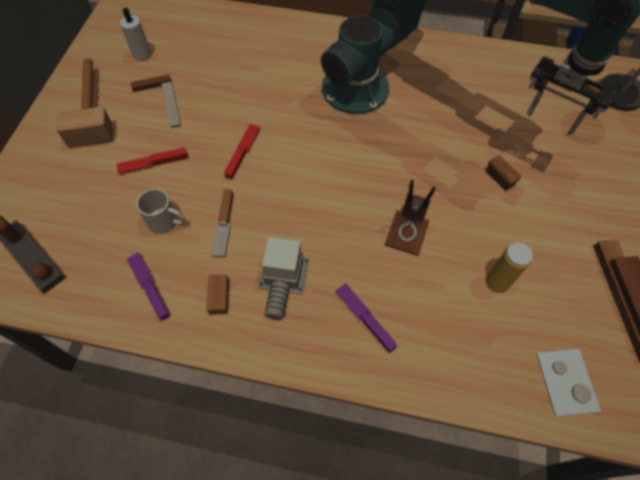

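View pics/top0.png

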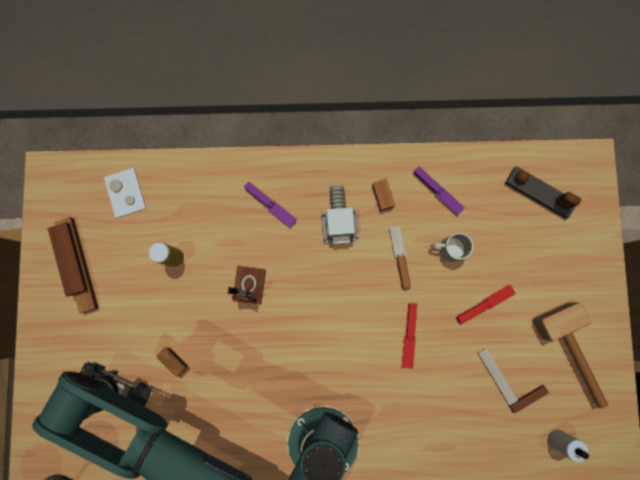

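Candidates for the scraper: the wooden-handled one with a steel blade at scene (222,222) / top (400,258). The look-alikes are purple at top (270,204) and (438,190), red at top (410,335) and (487,304), and a try-square at top (510,380). I choose the wooden/steel one. The gear is at top (340,225), and the pliers are on the rest at top (247,285).

```bash
cat > m.py <<'E'
from h import *
S={c:snapshot(c) for c in('scene','top')}
near={'scraper':((226,206),(403,268)),'scraper_tip':((220,253),(397,230)),'gear':((282,265),(340,227)),'cover_lip':((286,250),(341,242)),'seat':((282,260),(338,222)),
'rest':((407,235),(248,286)),'pliers':((410,225),(245,287)),'grip':((415,205),(240,292)),'ring_center':((407,232),(247,285)),'mug':((157,215),(455,248)),'oak_block':((217,293),(383,195)),'spray_can':((505,280),(165,255))}
for t,(a,b) in near.items():
    xs=[]
    for c,g in zip(('scene','top'),(a,b)):
        L=[d for d in finder.landmark_of(c,t) if np.hypot(*(np.array(d['xy'])-g))<22]
        xs.append(L[0]['xy'] if L else None)
        if L: print(t,c,np.round(L[0]['xy'],1),round(L[0]['confidence'],2))
    if xs[0] is not None and xs[1] is not None:
        p,e=tri([S['scene'],S['top']],xs); print('   ',np.round(p,4),np.round(e,1))
def crop(c,x,y,w,h,k): return cv2.resize(cv2.cvtColor(S[c]['img'],cv2.COLOR_RGB2BGR)[y:y+h,x:x+w],None,fx=k,fy=k,interpolation=cv2.INTER_CUBIC)
A=np.vstack([np.hstack([crop('scene',195,175,130,100,3),crop('scene',370,165,130,100,3)]),np.hstack([crop('top',310,180,130,100,3),crop('top',190,220,130,100,3)])])
A=np.clip(A.astype(float)*1.6,0,255).astype(np.uint8)
cv2.imwrite('pics/crop1.png',A)
E
python3 m.py
```

```text
scraper scene [228.5 208.5] 0.67
scraper top [402.7 269.6] 0.68
    [ 0.5126 -0.2528  0.0191] [1.2 1. ]
scraper_tip scene [216.7 250.1] 0.86
scraper_tip top [394.8 226.4] 0.92
    [ 0.646  -0.2349  0.0394] [0.5 0.4]
gear scene [284.3 274.8] 0.71
gear top [338.6 223.5] 0.71
    [ 0.663  -0.0616  0.0092] [0.1 0.1]
cover_lip scene [284.8 243.3] 0.63
cover_lip top [342.5 243.4] 0.79
    [ 0.5957 -0.0729  0.047 ] [0.7 0.6]
seat scene [283.  263.3] 0.63
seat top [338.1 223.6] 0.75
    [ 0.6554 -0.0612  0.0592] [1.  0.8]
rest scene [408.3 232.5] 0.58
rest top [249.1 285.6] 0.58
    [0.4739 0.2232 0.0013] [0.5 0.5]
pliers scene [407.9 222.2] 0.61
pliers top [243.3 293.1] 0.52
    [0.4516 0.2277 0.0186] [3.7 3.1]
grip scene [420.6 193.5] 0.93
grip top [238.9 291.7] 0.67
    [0.4515 0.2276 0.1523] [0.4 0.3]
ring_center scene [405.9 231.4] 0.59
ring_center top [250.8 286.2] 0.68
    [0.472  0.2173 0.0015] [0.3 0.3]
mug scene [161.3 222.2] 0.74
mug top [452.1 250.9] 0.65
    [ 0.5724 -0.4209 -0.0134] [0.9 0.8]
oak_block scene [219.3 297.8] 0.56
oak_block top [381.1 193.5] 0.74
    [ 0.756  -0.199   0.0113] [0.3 0.3]
spray_can scene [495.  283.2] 0.92
spray_can top [173.6 258.9] 0.93
    [ 0.5637  0.4598 -0.0129] [1.7 1.3]
```

View pics/crop1.png

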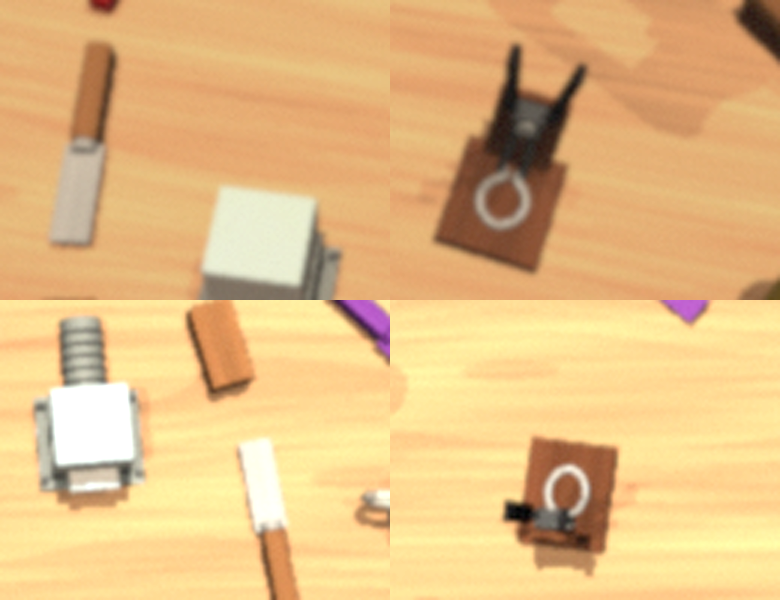

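The crop confirms the wooden-handled scraper with the steel blade, its tip at about top (395,227.5) and scene (218,255.5). The gear's white cover sits squarely with its lip towards the robot. The pliers stand on the rest with the ring at top (252,285).

```bash
cat > m2.py <<'E'
from h import *
S={c:snapshot(c) for c in('scene','top')}
def best(c,t,g):
    L=[d for d in finder.masks_of(c,t) if np.hypot(*(np.array(d['xy'])-g))<25]; return L[0]['region'] if L else None
for c,g in (('top',(400,258)),('scene',(222,222))):
    m=best(c,'scraper',g)
    if m is None: print(c,'none');continue
    yx=np.argwhere(m); P=np.array([onz(S[c],(x,y),0.02) for y,x in yx])[:,:2]
    mu=P.mean(0); v=np.linalg.svd(P-mu)[2][0]; v*=np.sign(v[0]); t=(P-mu)@v
    print('scraper',c,len(P),'mu',mu.round(4),'yaw',np.degrees(np.arctan2(v[1],v[0])).round(2),'ends',(mu+v*t.min()).round(4),(mu+v*t.max()).round(4))
A={'scene':np.array([(221,187),(316,200),(300,281),(207,268)])/3+(195,175),'top':np.array([(133,162),(55,166),(50,90),(128,84)])/3+(310,180)}
# scene order: near-right(-x,?)...
for c in A:
    for z in(.110,):
        P=np.array([onz(S[c],p,z) for p in A[c]]); print(c,P[:,:2].round(4).tolist(),'ctr',P.mean(0).round(4)); 
        for i in range(4):
            d=P[(i+1)%4]-P[i]; print('  edge',np.linalg.norm(d).round(4),np.degrees(np.arctan2(d[1],d[0])).round(1))
print('tip scene',onz(S['scene'],(218.3,255.7),.014).round(4),'top',onz(S['top'],(394.8,227.7),.014).round(4))
g=onz
print('ring scene',onz(S['scene'],(112/3+370,201/3+165),.0135).round(4),'top',onz(S['top'],(177/3+190,191/3+220),.0135).round(4))
print(robot.get_obs()['time'])
E
python3 m2.py
```

```text
scraper top 606 mu [ 0.5568 -0.2491] yaw 8.91 ends [ 0.4574 -0.2647] [ 0.6494 -0.2346]
scraper scene 793 mu [ 0.5624 -0.2507] yaw 9.31 ends [ 0.4532 -0.2686] [ 0.6507 -0.2362]
scene [[0.6206, -0.1042], [0.6162, -0.0288], [0.6867, -0.025], [0.691, -0.0968]] ctr [ 0.6536 -0.0637  0.11  ]
  edge 0.0755 93.4
  edge 0.0706 3.1
  edge 0.0718 -86.5
  edge 0.0708 -174.0
top [[0.615, -0.1044], [0.6126, -0.0279], [0.6883, -0.0246], [0.6926, -0.1016]] ctr [ 0.6521 -0.0646  0.11  ]
  edge 0.0765 91.8
  edge 0.0758 2.5
  edge 0.0771 -86.8
  edge 0.0777 -177.9
tip scene [ 0.6489 -0.2355  0.014 ] top [ 0.6453 -0.237   0.014 ]
ring scene [0.48   0.2209 0.0135] top [0.4795 0.2203 0.0135]
2.8
```

>>> drive_tool(
  deltas="-1 -1 0 0 0 0 94;-1 -1 0 0 0 0 94;-1 -1 0 0 0 0 94",
)

```text
time: 3.1
tool_pos: [0.271, 0.3715, 0.2054]
ee_rot: [-3.141, 0.001, 2.733]
wrist_force: [0.3, -0.3, 0.5]
width: 0.0939
finger_force: 0.0
```

>>> drive_tool(
  deltas="-1 -1 0 0 0 0 94;-1 -1 0 0 0 0 94;-1 -1 0 0 0 0 94",
)

```text
time: 3.4
tool_pos: [0.323, 0.2396, 0.2057]
ee_rot: [3.141, 0.001, 2.732]
wrist_force: [0.6, 0.7, -0.1]
width: 0.094
finger_force: 0.0
```

>>> drive_tool(
  deltas="-1 -1 0 0 0 0 94;-1 -1 0 0 0 0 94;-1 -1 0 0 0 0 94",
)

```text
time: 3.7
tool_pos: [0.3751, 0.1079, 0.2058]
ee_rot: [3.141, 0.001, 2.732]
wrist_force: [0.4, -0.1, 0.0]
width: 0.0943
finger_force: 0.0
```

>>> drive_tool(
  deltas="-1 -1 0 0 0 0 94;-1 -1 0 0 0 0 94;-1 -1 0 0 0 0 94",
)

```text
time: 4.0
tool_pos: [0.4271, -0.0239, 0.2058]
ee_rot: [3.141, 0.001, 2.731]
wrist_force: [0.6, 0.7, -0.1]
width: 0.094
finger_force: 0.0
```

>>> drive_tool(
  deltas="-1 -1 0 0 0 0 94;-1 -1 0 0 0 0 94;-1 -1 0 0 0 0 94",
)

```text
time: 4.3
tool_pos: [0.4792, -0.1555, 0.2055]
ee_rot: [-3.142, 0.001, 2.731]
wrist_force: [0.4, 0.6, -0.2]
width: 0.0937
finger_force: 0.0
```

>>> drive_tool(
  deltas="-0.78 -0.79 0.9 0 0 -0.36 94;-0.78 -0.79 0.9 0 0 -0.36 94;-0.78 -0.79 0.9 0 0 -0.36 94;-0.78 -0.79 0.9 0 0 -0.36 94;-0.78 -0.79 0.9 0 0 -0.36 94",
)

```text
time: 4.8
tool_pos: [0.5182, -0.2569, 0.1135]
ee_rot: [3.139, -0.003, -2.987]
wrist_force: [1.0, 0.6, 0.0]
width: 0.094
finger_force: 0.0
```

>>> drive_tool(
  deltas="0 0 1 0 0 0 94;0 0 1 0 0 0 94;0 0 1 0 0 0 94",
)

```text
time: 5.1
tool_pos: [0.5137, -0.2525, 0.0087]
ee_rot: [3.132, -0.011, -2.986]
wrist_force: [-0.5, 1.3, -1.0]
width: 0.0943
finger_force: 0.0
```

>>> drive_tool(
  deltas="0 0 0.1 0 0 0 94;0 0 0.1 0 0 0 94;0 0 0.1 0 0 0 0;0 0 0.1 0 0 0 0;0 0 0.1 0 0 0 0",
)

```text
time: 5.6
tool_pos: [0.5199, -0.2569, 0.0072]
ee_rot: [-3.14, 0.002, -2.985]
wrist_force: [-0.5, 0.2, -0.1]
width: 0.0734
finger_force: 0.0
```

>>> drive_tool(
  deltas="0 0 0 0 0 0 0;0 0 0 0 0 0 0;0 0 0 0 0 0 0;0 0 0 0 0 0 0;0 0 0 0 0 0 0",
)

```text
time: 6.1
tool_pos: [0.5188, -0.2563, 0.0054]
ee_rot: [3.141, -0.0, -2.985]
wrist_force: [0.1, 0.4, 0.3]
width: 0.0334
finger_force: 0.0
```

>>> drive_tool(
  deltas="0 0 0 0 0 0 0;0 0 0 0 0 0 0;0 0 0 0 0 0 0;0 0 0 0 0 0 0;0 0 0 0 0 0 0",
)

```text
time: 6.6
tool_pos: [0.5188, -0.2564, 0.0054]
ee_rot: [3.142, -0.0, -2.985]
wrist_force: [-0.0, -0.3, -0.6]
width: 0.0239
finger_force: 30.0
```

>>> drive_tool(
  deltas="0 0 -0.05 0 0 0 0;0 0 -0.15 0 0 0 0;0 0 -0.35 0 0 0 0;0 0 -0.5 0 0 0 0;0 0 -0.5 0 0 0 0",
)

```text
time: 7.1
tool_pos: [0.521, -0.2576, 0.0593]
ee_rot: [-3.137, 0.005, -2.985]
wrist_force: [0.6, -0.2, -1.7]
width: 0.0236
finger_force: 30.0
```

```bash
cat > m3.py <<'E'
from h import *
S={c:snapshot(c) for c in('scene','top')}
for c,t,g in [(c,t,g) for t,a,b in (('scraper_tip',(218,250),(395,226)),('scraper',(226,200),(403,268))) for c,g in (('scene',a),('top',b))]:
    print(c,t,[(np.round(d['xy'],1).tolist(),round(d['confidence'],2)) for d in finder.landmark_of(c,t) if np.hypot(*(np.array(d['xy'])-g))<40])
def crop(c,x,y,w,h,k): return cv2.resize(cv2.cvtColor(S[c]['img'],cv2.COLOR_RGB2BGR)[y:y+h,x:x+w],None,fx=k,fy=k,interpolation=cv2.INTER_CUBIC)
A=np.hstack([crop('scene',180,170,130,140,3),crop('top',310,180,130,140,3)])
cv2.imwrite('pics/crop2.png',np.clip(A.astype(float)*1.6,0,255).astype(np.uint8))
print(robot.get_obs()['tool_pos'],robot.get_obs()['width'])
E
python3 m3.py
```

```text
scene scraper_tip [([210.1, 243.1], 0.89)]
top scraper_tip [([396.8, 223.8], 0.57)]
scene scraper [([234.1, 165.4], 0.7), ([222.2, 199.3], 0.57)]
top scraper [([403.9, 269.1], 0.9)]
[ 0.51815521 -0.25589838  0.05424932] 0.023609518631143214
```

View pics/crop2.png

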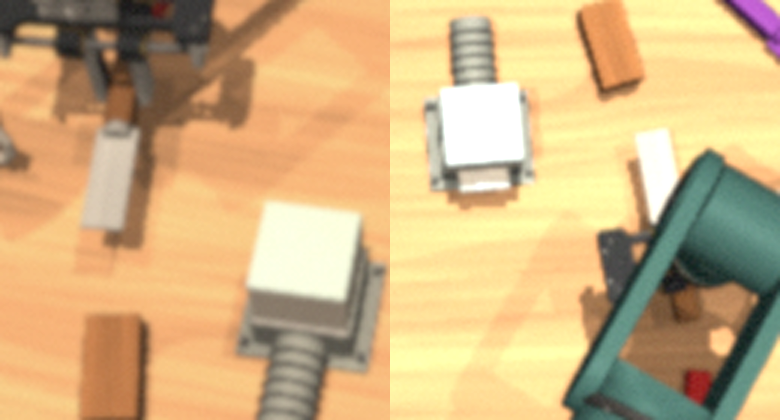

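The crop shows the scraper held level in the fingers. Its blade tip is at about scene (213.7,246.2) and top (397.3,224.5).

Run:
```python
from h import *
S=[snapshot('scene'),snapshot('top')]
print(tri(S,[(213.7,246.2),(397.3,224.5)]))
o=robot.get_obs();print(o['tool_pos'],o['time'])
for z in(.058,.064): print(onz(S[0],(213.7,246.2),z).round(4),onz(S[1],(397.3,224.5),z).round(4))
print('front lip', [onz(S[1],((p[0]-390)/3+310,p[1]/3+180),.055).round(4).tolist() for p in((459,191),(510,189))])
```

```text
(array([ 0.6480036 , -0.23869959,  0.06224173]), [np.float64(0.19419453465732867), np.float64(0.1547886735965442)])
[ 0.51837157 -0.25602259  0.05449331] 7.5
[ 0.6461 -0.2406  0.058 ] [ 0.6485 -0.2389  0.058 ]
[ 0.6489 -0.2386  0.064 ] [ 0.6476 -0.238   0.064 ]
front lip [[0.5941, -0.042, 0.055], [0.5951, -0.0937, 0.055]]
```

>>> drive_tool(
  deltas="0.2 0.24 0 0 0 0 0;0.4 0.6 0 0 0 0 0;0.48 0.96 0 0 0 0 0;0.48 0.96 0 0 0 0 0",
)

```text
time: 7.9
tool_pos: [0.454, -0.1654, 0.0544]
ee_rot: [3.138, -0.002, -2.982]
wrist_force: [0.7, -0.8, -1.5]
width: 0.0236
finger_force: 30.0
```

>>> drive_tool(
  deltas="0.05 0.3 0.05 0 0 0.03 0;0.1 0.65 0.1 0 0 0.073 0;0.15 0.9 0.15 0 0 0.073 0;0.15 1 0.15 0 0 0.073 0;0.15 1 0.15 0 0 0.073 0",
)

```text
time: 8.4
tool_pos: [0.4264, -0.0722, 0.0406]
ee_rot: [-3.141, 0.001, -3.098]
wrist_force: [-0.2, -0.0, -1.7]
width: 0.0235
finger_force: 30.0
```

```bash
sed -i 's/180,170,130,140,3/195,150,130,140,3/;s/310,180,130,140,3/290,180,130,140,3/;s/crop2/crop3/' m3.py; sed -i "s/(218,250),(395,226)/(272,215),(342,260)/;s/(226,200),(403,268)/(272,170),(342,300)/" m3.py; python3 m3.py
```

```text
scene scraper_tip [([288.2, 226.6], 0.58)]
top scraper_tip [([339.4, 254.4], 0.56)]
scene scraper [([304.7, 185.8], 0.94), ([236.2, 162.7], 0.79)]
top scraper [([341.5, 299.6], 0.72)]
[ 0.42665155 -0.07358737  0.04073275] 0.023869355730503337
```

View pics/crop3.png

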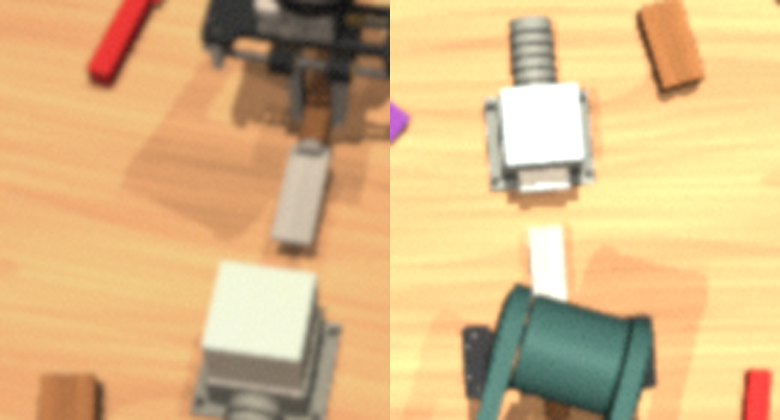

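The picture shows the blade in front of the lip, tip at scene (291.8,231.5) and top (342.2,255.7), lined up with the lip at top (341.3,242). Next I lower the blade 4 mm and slide it in 50 mm.

>>> drive_tool(
  deltas="0 0 0.04 0 0 0 0;-0.05 0 0.04 0 0 0 0;-0.15 0 0.04 0 0 0 0;-0.25 0 0.04 0 0 0 0;-0.35 0 0.04 0 0 0 0",
)

```text
time: 9.2
tool_pos: [0.4623, -0.0711, 0.0366]
ee_rot: [-3.142, 0.001, -3.099]
wrist_force: [0.8, -0.1, -1.0]
width: 0.0239
finger_force: 30.0
```

>>> drive_tool(
  deltas="-0.05 0 0 0 0 0 0;-0.1 0 0 0 0 0 0;-0.15 0 0 0 0 0 0;-0.15 0 0 0 0 0 0;-0.15 0 0 0 0 0 0",
)

```text
time: 9.7
tool_pos: [0.4759, -0.0704, 0.0364]
ee_rot: [3.141, -0.0, -3.099]
wrist_force: [-0.1, -0.4, -1.8]
width: 0.0233
finger_force: 30.0
```

```bash
cat > m4.py <<'E'
from h import *
import sys
S={c:snapshot(c) for c in('scene','top')}
def crop(c,x,y,w,h,k): return cv2.resize(cv2.cvtColor(S[c]['img'],cv2.COLOR_RGB2BGR)[y:y+h,x:x+w],None,fx=k,fy=k,interpolation=cv2.INTER_CUBIC)
A=np.hstack([crop('scene',220,170,130,140,3),crop('top',280,180,130,140,3)])
cv2.imwrite('pics/%s.png'%sys.argv[1],np.clip(A.astype(float)*1.6,0,255).astype(np.uint8))
o=robot.get_obs();print(o['tool_pos'],o['wrist_force'],o['time'])
E
python3 m4.py crop4
```

```text
[ 0.4757161  -0.07044451  0.03642695] [ 0.20251568 -0.03634195 -2.11292656] 9.8
```

View pics/crop4.png

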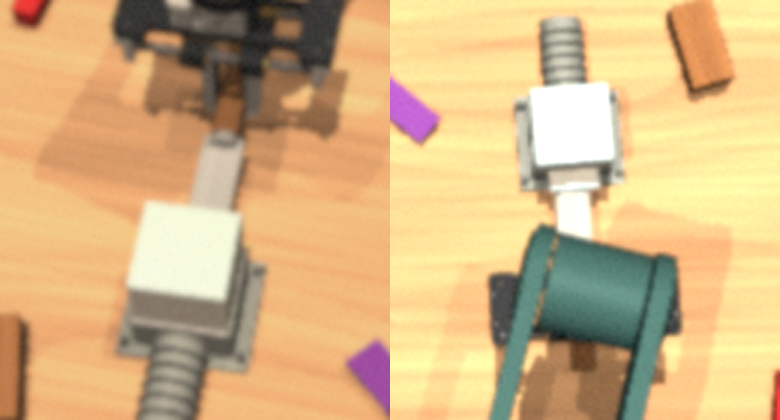

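The blade is under the lip: in the top view it vanishes beneath the lip at crop (574,190). Now I lift.

>>> drive_tool(
  deltas="0 0 -0.08 0 0 0 0;0 0 -0.16 0 0 0 0;-0.02 0 -0.24 0 0 0 0;-0.04 0 -0.32 0 0 0 0;-0.06 0 -0.4 0 0 0 0",
)

```text
time: 10.3
tool_pos: [0.4825, -0.0703, 0.0776]
ee_rot: [-3.141, 0.001, -3.1]
wrist_force: [1.4, 0.5, -1.0]
width: 0.0237
finger_force: 30.0
```

>>> drive_tool(
  deltas="-0.02 0 -0.08 0 0 0 0;-0.04 0 -0.16 0 0 0 0;-0.04 0 -0.24 0 0 0 0;-0.04 0 -0.3 0 0 0 0;-0.04 0 -0.3 0 0 0 0",
)

```text
time: 10.8
tool_pos: [0.4867, -0.0702, 0.1077]
ee_rot: [-3.141, 0.002, -3.1]
wrist_force: [-0.2, 0.3, -1.2]
width: 0.024
finger_force: 30.0
```

>>> drive_tool(
  deltas="0 0 0 0 0 0 0;0 0 0 0 0 0 0;0 0 0 0 0 0 0;0 0 0 0 0 0 0;0 0 0 0 0 0 0",
)

```text
time: 11.3
tool_pos: [0.4859, -0.07, 0.1062]
ee_rot: [3.141, -0.0, -3.1]
wrist_force: [0.5, 0.7, -1.4]
width: 0.0237
finger_force: 30.0
```

```bash
python3 m4.py crop5
```

```text
[ 0.48593144 -0.07005586  0.10635365] [-0.4723684   0.7027057  -1.40075902] 11.4
```

View pics/crop5.png

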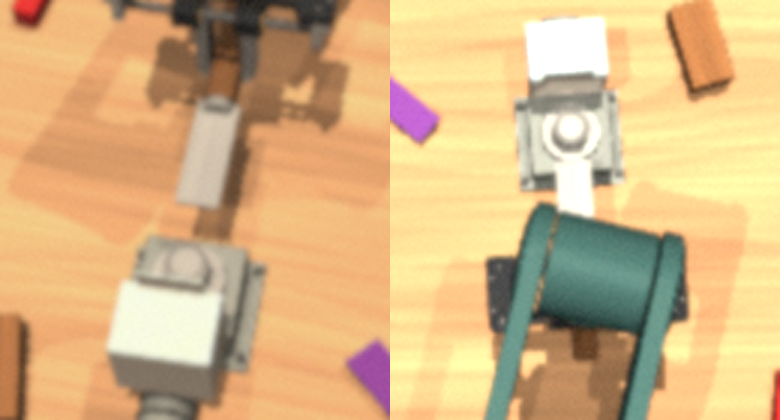

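The cover is fully open, lying back over the motor. The axle top shows at about top (340,222) and is free. Now I back off and lay the scraper down.

>>> drive_tool(
  deltas="0.2 0 0 0 0 0 0;0.5 -0.2 0 0 0 0 0;0.65 -0.5 0 0 0 0 0;0.65 -0.5 0 0 0 0 0",
)

```text
time: 11.8
tool_pos: [0.4218, -0.1251, 0.1066]
ee_rot: [-3.14, -0.0, -3.103]
wrist_force: [-0.4, 1.0, -1.2]
width: 0.0241
finger_force: 30.0
```

>>> drive_tool(
  deltas="0 -0.2 0.2 0 0 0 0;0 -0.4 0.45 0 0 0 0;0 -0.6 0.7 0 0 0 0;0 -0.6 0.85 0 0 0 0;0 -0.6 0.85 0 0 0 0",
)

```text
time: 12.3
tool_pos: [0.424, -0.1815, 0.0188]
ee_rot: [3.138, -0.005, -3.1]
wrist_force: [0.3, 0.4, -1.4]
width: 0.0241
finger_force: 30.0
```

>>> drive_tool(
  deltas="0 0 0.06 0 0 0 0;0 0 0.11 0 0 0 0;0 0 0.145 0 0 0 0;0 0 0.155 0 0 0 0;0 0 0.155 0 0 0 0",
)

```text
time: 12.8
tool_pos: [0.4258, -0.1825, 0.0061]
ee_rot: [-3.142, 0.0, -3.099]
wrist_force: [-0.8, -0.7, -0.9]
width: 0.0239
finger_force: 30.0
```

>>> drive_tool(
  deltas="0 0 0.01 0 0 0 0;0 0 0.01 0 0 0 50;0 0 0.01 0 0 0 60;0 0 0.01 0 0 0 60;0 0 0.01 0 0 0 60",
)

```text
time: 13.3
tool_pos: [0.4259, -0.1828, 0.0052]
ee_rot: [-3.141, 0.0, -3.1]
wrist_force: [-0.0, 0.7, 0.7]
width: 0.0525
finger_force: 0.0
```

>>> drive_tool(
  deltas="0 0 0 0 0 0 94;0 0 -0.1 0 0 0 94;0 0 -0.4 0 0 0 94;0 0 -0.8 0 0 0 94;0 0 -1 0 0 0 94",
)

```text
time: 13.8
tool_pos: [0.4272, -0.1836, 0.1092]
ee_rot: [-3.139, 0.005, -3.1]
wrist_force: [0.9, -0.5, 1.2]
width: 0.0921
finger_force: 0.0
```

>>> drive_tool(
  deltas="0 0 -0.5 0 0 0 94;0 0 -1 0 0 0 94;0 0 -1 0 0 0 94",
)

```text
time: 14.1
tool_pos: [0.4291, -0.1847, 0.2144]
ee_rot: [-3.133, 0.014, -3.1]
wrist_force: [0.7, -0.4, 0.6]
width: 0.0939
finger_force: 0.0
```

```bash
cat > m5.py <<'E'
from h import *
S={c:snapshot(c) for c in('scene','top')}
for t,a,b in (('grip',(415,200),(240,290)),('ring_center',(407,232),(250,285)),('pliers',(408,222),(245,290)),('rest',(407,232),(248,286)),('seat',(282,265),(340,222)),('axle_top',(282,255),(340,222)),('gear',(282,268),(340,224))):
    xs=[]
    for c,g in (('scene',a),('top',b)):
        L=[d for d in finder.landmark_of(c,t) if np.hypot(*(np.array(d['xy'])-g))<22]
        if L: xs.append(L[0]['xy']); print(t,c,np.round(xs[-1],1),round(L[0]['confidence'],2))
    if len(xs)==2: p,e=tri([S['scene'],S['top']],xs); print('   ',p.round(4),np.round(e,1))
for c,g in (('scene',(407,235)),('top',(248,286))):
    L=[d for d in finder.masks_of(c,'rest') if np.hypot(*(np.array(d['xy'])-g))<25]
    if L: m=L[0]['region'].astype(np.uint8); print(c,m.sum(),cv2.minAreaRect(np.argwhere(m)[:,::-1].astype(np.float32)))
for c,g in (('scene',(340,222)),('top',(400,300))):
    print('scraper',c,[np.round(d['xy']).tolist() for d in finder.look_for(c,'scraper')])
def crop(c,x,y,w,h,k): return cv2.resize(cv2.cvtColor(S[c]['img'],cv2.COLOR_RGB2BGR)[y:y+h,x:x+w],None,fx=k,fy=k,interpolation=cv2.INTER_CUBIC)
A=np.vstack([np.hstack([crop('scene',370,175,78,58,5),crop('top',215,255,78,58,5)]),np.hstack([crop('scene',245,220,78,58,5),crop('top',300,192,78,58,5)])])
cv2.imwrite('pics/crop6.png',np.clip(A.astype(float)*1.7,0,255).astype(np.uint8))
print(robot.get_obs()['time'])
E
python3 m5.py
```

```text
grip scene [419.2 193.8] 0.78
grip top [238.5 293.9] 0.47
    [0.4458 0.2279 0.1427] [1.5 1.2]
ring_center scene [405.8 235.1] 0.85
ring_center top [249.4 283.8] 0.51
    [ 0.4799  0.2205 -0.0033] [0.4 0.3]
pliers scene [407.1 221. ] 0.69
rest scene [408.  232.1] 0.92
seat scene [283.9 270.1] 0.73
seat top [337.8 223.5] 0.68
    [ 0.66   -0.0603  0.0309] [0.6 0.5]
axle_top scene [285.1 257.7] 0.93
axle_top top [338.6 221.1] 0.69
    [ 0.6567 -0.0581  0.0932] [0.7 0.5]
gear scene [283.2 270.9] 0.87
gear top [336.9 228.3] 0.58
    [ 0.6499 -0.0618  0.0044] [2.3 1.8]
scene 1366 ((409.95001220703125, 222.64999389648438), (35.73373794555664, 58.185909271240234), 18.434947967529297)
top 919 ((248.54055786132812, 283.75677490234375), (30.907011032104492, 37.154170989990234), 9.462322235107422)
scraper scene [[149.0, 283.0], [239.0, 153.0], [151.0, 159.0], [260.0, 199.0], [363.0, 315.0], [404.0, 232.0], [280.0, 276.0], [411.0, 203.0]]
scraper top [[489.0, 303.0], [378.0, 269.0], [439.0, 193.0], [406.0, 326.0], [241.0, 291.0], [271.0, 206.0]]
15.1
```

View pics/crop6.png

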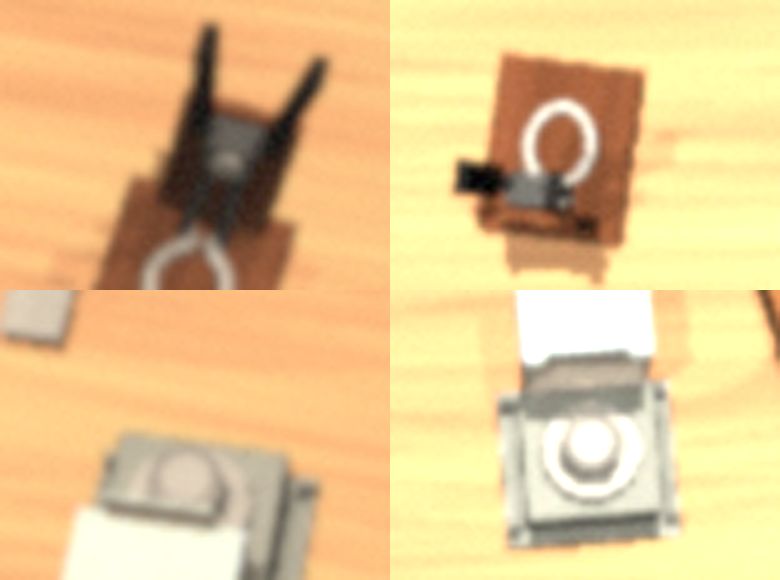

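Run:
```python
from h import *
S={c:snapshot(c) for c in('scene','top')}
f={'s0':lambda p:(p[0]/5+370,p[1]/5+175),'t0':lambda p:((p[0]-390)/5+215,p[1]/5+255),'s1':lambda p:(p[0]/5+245,(p[1]-290)/5+220),'t1':lambda p:((p[0]-390)/5+300,(p[1]-290)/5+192)}
def P(k,p,z): return onz(S['scene' if k[0]=='s' else 'top'],f[k](p),z)[:2].round(4).tolist()
print('tips scene',P('s0',(209,27),.187),P('s0',(321,62),.187))
print('tips top',P('t0',(466,178),.187),P('t0',(565,190),.187))
print('board top',[P('t0',p,.012) for p in((503,52),(645,70),(622,247),(478,222))])
print('ring scene',P('s0',(188,283),.0135),'top',P('t0',(560,143),.0135))
print('ring LR top',P('t0',(525,140),.0135),P('t0',(597,143),.0135),'far',P('t0',(562,100),.0135))
print('axle scene',P('s1',(188,473),.09),'top',P('t1',(596,438),.09),'washer top',P('t1',(592,458),.062))
print('block/foot top',[P('t1',p,.006) for p in((509,545),(679,533),(668,384))])
L=finder.landmark_of('top','axle_top')[0];print(L['confidence'],onz(S['top'],L['xy'],.09),L['xy']); L=finder.landmark_of('scene','axle_top')[0];print(onz(S['scene'],L['xy'],.09))
# mask-based checks: ring segmentation (bright, low saturation) near rest
im=S['top']['img'].astype(int); hsv=cv2.cvtColor(S['top']['img'],cv2.COLOR_RGB2HSV)
sub=hsv[270:295,238:262]; m=((sub[...,1]<70)&(sub[...,2]>110)); q=np.argwhere(m)
if len(q)>5:
    e=cv2.fitEllipse(np.array([[b+238,a+270] for a,b in q],np.float32)); print(e,onz(S['top'],e[0],.0135))
```

```text
tips scene [0.4441, 0.199] [0.4528, 0.2518]
tips top [0.4539, 0.2469] [0.4463, 0.1921]
board top [[0.5371, 0.256], [0.5241, 0.1674], [0.415, 0.1823], [0.432, 0.2715]]
ring scene [0.4786, 0.2214] top [0.4797, 0.2203]
ring LR top [0.482, 0.2421] [0.4793, 0.1973] far [0.5064, 0.219]
axle scene [0.6533, -0.0635] top [0.6559, -0.0674] washer top [0.6481, -0.0656]
block/foot top [[0.6026, -0.0141], [0.608, -0.1209], [0.703, -0.1166]]
0.6 [ 0.65647556 -0.05396338  0.09      ] [336.7, 221.5]
[ 0.64837552 -0.0678598   0.09      ]
((248.4250030517578, 283.33221435546875), (12.924772262573242, 15.542630195617676), 13.538167953491211) [0.48058999 0.22208838 0.0135    ]
```

>>> drive_tool(
  deltas="-0.1 0.5 -0.4 0 0 0 94;-0.1 1 -0.4 0 0 0 94;-0.1 1 -0.4 0 0 0 94",
)

```text
time: 15.6
tool_pos: [0.432, -0.0795, 0.2471]
ee_rot: [3.141, 0.004, -3.096]
wrist_force: [0.3, -1.3, 0.5]
width: 0.0938
finger_force: 0.0
```

>>> drive_tool(
  deltas="-0.1 0.5 0 0 0 0 94;-0.1 1 0 0 0 0 94;-0.1 1 0 0 0 0 94",
)

```text
time: 15.9
tool_pos: [0.4368, 0.0225, 0.2448]
ee_rot: [3.14, -0.0, -3.091]
wrist_force: [-0.0, -0.5, 0.8]
width: 0.0938
finger_force: 0.0
```

>>> drive_tool(
  deltas="-0.1 0.5 0 0 0 0 94;-0.1 1 0 0 0 0 94;-0.1 1 0 0 0 0 94",
)

```text
time: 16.2
tool_pos: [0.4425, 0.122, 0.2443]
ee_rot: [3.14, -0.001, -3.092]
wrist_force: [0.3, -1.0, 0.5]
width: 0.0942
finger_force: 0.0
```

>>> drive_tool(
  deltas="-0.12 0.4 0 0 0 0.12 94;-0.12 0.8 0 0 0 0.12 94;-0.12 1 0 0 0 0.12 94;-0.12 1 0 0 0 0.12 94;-0.12 1 0 0 0 0.12 94",
)

```text
time: 16.7
tool_pos: [0.4512, 0.2173, 0.2446]
ee_rot: [-3.14, -0.0, 2.995]
wrist_force: [0.6, 0.6, -0.5]
width: 0.0937
finger_force: 0.0
```

Run:
```python
from h import *
S={c:snapshot(c) for c in('scene','top')}
o=robot.get_obs();print(o['tool_pos'],o['ee_rot'],o['time'],o['joint_positions'].round(2))
def crop(c,x,y,w,h,k): return cv2.resize(cv2.cvtColor(S[c]['img'],cv2.COLOR_RGB2BGR)[y:y+h,x:x+w],None,fx=k,fy=k,interpolation=cv2.INTER_CUBIC)
A=np.hstack([crop('scene',360,130,100,120,4),crop('scene',240,180,100,120,4)])
cv2.imwrite('pics/crop7.png',np.clip(A.astype(float)*1.7,0,255).astype(np.uint8))
```

```text
[0.45124076 0.21701076 0.24488689] [-3.14074462e+00  1.94543984e-04  2.99313540e+00] 16.8 [ 0.34 -0.03  1.41 -0.    1.76 -1.09]
```

View pics/crop7.png

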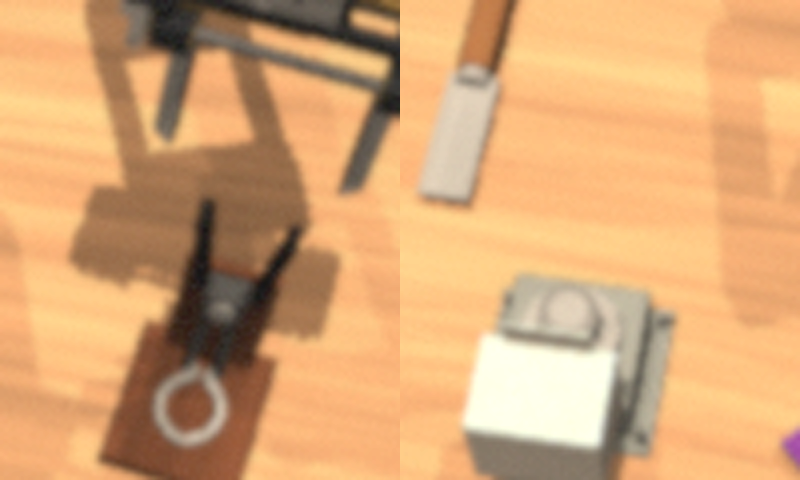

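The scraper lies flat in front of the gear, and the fingers straddle the handles (handle tips at crop (207,200) and (298,230)). Next I lower the gripper over them.

>>> drive_tool(
  deltas="0 0.065 0.1 0 0 0 94;0 0.065 0.2 0 0 0 94;0 0.065 0.35 0 0 0 94;0 0.065 0.5 0 0 0 94;0 0.065 0.5 0 0 0 94",
)

```text
time: 17.3
tool_pos: [0.45, 0.2244, 0.1911]
ee_rot: [-3.138, -0.006, 2.995]
wrist_force: [0.2, -0.2, 0.6]
width: 0.0941
finger_force: 0.0
```

>>> drive_tool(
  deltas="0 0 0.12 0 0 0 94;0 0 0.24 0 0 0 94;0 0 0.36 0 0 0 94;0 0 0.48 0 0 0 94;0 0 0.52 0 0 0 94",
)

```text
time: 17.8
tool_pos: [0.4508, 0.2248, 0.1409]
ee_rot: [-3.14, -0.003, 2.995]
wrist_force: [-0.1, 0.3, 0.3]
width: 0.0939
finger_force: 0.0
```

>>> drive_tool(
  deltas="0 0 0 0 0 0 80;0 0 0 0 0 0 70;0 0 0 0 0 0 60;0 0 0 0 0 0 50;0 0 0 0 0 0 46",
)

```text
time: 18.3
tool_pos: [0.452, 0.2253, 0.1439]
ee_rot: [3.141, 0.001, 2.995]
wrist_force: [-2.1, -0.3, 7.4]
width: 0.0576
finger_force: 6.0
```

>>> drive_tool(
  deltas="0 0 0 0 0 0 40;0 0 0 0 0 0 30;0 0 0 0 0 0 20;0 0 0 0 0 0 10;0 0 0 0 0 0 0",
)

```text
time: 18.8
tool_pos: [0.4527, 0.2256, 0.1469]
ee_rot: [3.139, 0.004, 2.995]
wrist_force: [-2.8, -0.7, 11.0]
width: 0.0349
finger_force: 30.0
```

>>> drive_tool(
  deltas="0 0 0 0 0 0 0;0 0 0 0 0 0 0;0 0 0 0 0 0 0;0 0 0 0 0 0 0",
)

```text
time: 19.2
tool_pos: [0.4526, 0.2256, 0.1469]
ee_rot: [3.139, 0.004, 2.995]
wrist_force: [-3.2, -0.2, 11.6]
width: 0.0349
finger_force: 30.0
```

>>> drive_tool(
  deltas="0 0 -0.03 0 0 0 0;0 0 -0.08 0 0 0 0;0 0 -0.14 0 0 0 0;0 0 -0.22 0 0 0 0;0 0 -0.3 0 0 0 0",
)

```text
time: 19.7
tool_pos: [0.4517, 0.2251, 0.1732]
ee_rot: [-3.141, -0.001, 2.995]
wrist_force: [-0.4, 0.9, -2.8]
width: 0.0348
finger_force: 30.0
```

>>> drive_tool(
  deltas="0 0 -0.15 0 0 0 0;0 0 -0.35 0 0 0 0;0 0 -0.6 0 0 0 0;0 0 -0.8 0 0 0 0;0 0 -0.9 0 0 0 0",
)

```text
time: 20.2
tool_pos: [0.4526, 0.2255, 0.2665]
ee_rot: [3.139, 0.004, 2.995]
wrist_force: [0.1, -0.5, -2.5]
width: 0.0348
finger_force: 30.0
```

```bash
cat > m6.py <<'E'
from h import *
import sys
x,y,z=map(float,sys.argv[2:5])   # expected ring centre
S={c:snapshot(c) for c in('scene','top')}
o=robot.get_obs();print(o['tool_pos'],o['ee_rot'],o['wrist_force'],o['width'],o['time'])
xs=[];im=[]
for c in S:
    p=proj(S[c],(x,y,z)); L=finder.landmark_of(c,'ring_center')
    print(c,'exp',p.round(1),[(np.round(d['xy'],1).tolist(),round(d['confidence'],2)) for d in L if np.hypot(*(np.array(d['xy'])-p))<25])
    a,b=int(p[0])-39,int(p[1])-39; print('crop origin',c,a,b)
    im.append(cv2.resize(cv2.cvtColor(S[c]['img'],cv2.COLOR_RGB2BGR)[b:b+78,a:a+78],None,fx=5,fy=5,interpolation=cv2.INTER_CUBIC))
cv2.imwrite('pics/%s.png'%sys.argv[1],np.clip(np.hstack(im).astype(float)*1.7,0,255).astype(np.uint8))
E
python3 m6.py crop8 0.479 0.2215 0.13
```

```text
[0.45263446 0.22546168 0.26546923] [3.13940571 0.00390723 2.99512488] [-0.55015856 -0.02548399 -1.9817139 ] 0.03492460353541552 20.3
scene exp [415.4 207.7] [([412.7, 207.5], 0.57)]
crop origin scene 376 168
top exp [242.6 282.2] [([239.2, 284.4], 0.61)]
crop origin top 203 243
```

View pics/crop8.png

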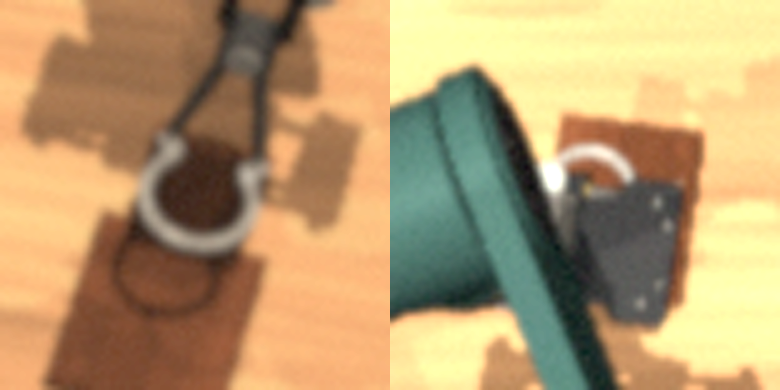

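```bash
cat > circ.py <<'E'
from h import *
from scipy.ndimage import map_coordinates
def lum(s): return cv2.cvtColor(cv2.GaussianBlur(s['img'],(0,0),0.6),cv2.COLOR_RGB2LAB).astype(float)
def score(s,L,c,r,z,ang,dr=.0025):
    a=np.radians(ang); v=[]
    for rr in(r-dr,r+dr):
        P=np.stack([c[0]+rr*np.cos(a),c[1]+rr*np.sin(a),np.full_like(a,z)],1); T=np.array(s['T']); q=(P-T[:3,3])@T[:3,:3]
        u=s['cx']-s['fx']*q[:,0]/q[:,2]; w=s['cy']+s['fy']*q[:,1]/q[:,2]
        v.append(np.stack([map_coordinates(L[...,k],[w,u],order=1) for k in range(3)],1))
    return v[0]-v[1]   # inside minus outside
def fit(s,c0,circles,span=.012,step=.0005,ang=np.arange(0,360,4.)):
    """circles: list of (r,z,sign,angles) ; sign 0 => abs of mean colour diff"""
    L=lum(s); best=(-1,None); g=np.arange(-span,span+1e-9,step); M=np.zeros((len(g),len(g)))
    for i,dx in enumerate(g):
        for j,dy in enumerate(g):
            t=0
            for r,z,sg,an in circles:
                d=score(s,L,(c0[0]+dx,c0[1]+dy),r,z,ang if an is None else an)
                t+=np.linalg.norm(d.mean(0)) if sg==0 else sg*d[:,0].mean()
            M[i,j]=t
    i,j=np.unravel_index(M.argmax(),M.shape); w=np.clip(M-0.97*M.max(),0,None)
    return np.array([c0[0]+g[i],c0[1]+g[j]]).round(4),M.max().round(2),np.array([c0[0]+(w.sum(1)@g)/w.sum(),c0[1]+(w.sum(0)@g)/w.sum()]).round(4)
E
python3 - <<'E'
from circ import *
S={c:snapshot(c) for c in('scene','top')}
c0=(.652,-.065)
print('axle top r12.5: scene',fit(S['scene'],c0,[(.0125,.09,0,None)]),'top',fit(S['top'],c0,[(.0125,.09,0,None)]))
print('stub r18 z.084: scene',fit(S['scene'],c0,[(.018,.084,0,np.arange(-60,60,4.))]),)
front=np.arange(100,260,4.)
print('washer front: top',fit(S['top'],c0,[(.030,.062,0,front)]),'scene',fit(S['scene'],c0,[(.030,.062,0,front)]))
print('joint top',fit(S['top'],c0,[(.030,.062,0,front),(.0125,.09,0,None)]),'joint scene',fit(S['scene'],c0,[(.030,.062,0,front),(.0125,.09,0,None)]))
far=np.radians(0); a=np.arange(-150,134,4.)-8
r0=(.479,.2215)
for z in(.125,.13,.135):
  for nm,sh in(('spread',0),):
    print('ring',z,'scene',fit(S['scene'],r0,[(.0285,z,1,a),(.0225,z,-1,a)]))
    print('   top far arc',fit(S['top'],r0,[(.0285,z,1,np.arange(-20,40,4.)),(.0225,z,-1,np.arange(-20,40,4.))]))
for r in (.024,.026,.0275,.0285,.0295,.031): print(r,fit(S['scene'],r0,[(r,.131,1,a),(r-.006,.131,-1,a)])[1],end=' ')
E
```

```text
axle top r12.5: scene (array([ 0.66 , -0.063]), np.float64(14.1), array([ 0.6599, -0.0629])) top (array([ 0.6545, -0.063 ]), np.float64(29.88), array([ 0.6543, -0.0631]))
stub r18 z.084: scene (array([ 0.6605, -0.0585]), np.float64(28.06), array([ 0.6608, -0.0589]))
washer front: top (array([ 0.656, -0.064]), np.float64(25.42), array([ 0.6562, -0.064 ])) scene (array([ 0.6505, -0.077 ]), np.float64(9.21), array([ 0.6506, -0.077 ]))
joint top (array([ 0.656 , -0.0635]), np.float64(53.58), array([ 0.6558, -0.0636])) joint scene (array([ 0.659 , -0.0645]), np.float64(17.79), array([ 0.6589, -0.0642]))
ring 0.125 scene (array([0.474 , 0.2205]), np.float64(53.68), array([0.4738, 0.2204]))
   top far arc (array([0.478, 0.221]), np.float64(78.73), array([0.4782, 0.2212]))
ring 0.13 scene (array([0.477, 0.22 ]), np.float64(53.89), array([0.4771, 0.2199]))
   top far arc (array([0.478 , 0.2205]), np.float64(78.89), array([0.4778, 0.2205]))
ring 0.135 scene (array([0.4805, 0.2195]), np.float64(54.02), array([0.4803, 0.2195]))
   top far arc (array([0.4775, 0.2195]), np.float64(79.49), array([0.4775, 0.2196]))
0.024 26.37 0.026 43.08 0.0275 52.94 0.0285 53.82 0.0295 49.73 0.031 36.79
```

>>> drive_tool(
  deltas="0 -0.1 0 0 0 -0.04 0;0 -0.3 0 0 0 -0.08 0;0 -0.6 0 0 0 -0.122 0;0 -0.9 0 0 0 -0.122 0;0 -0.9 0 0 0 -0.122 0",
)

```text
time: 21.0
tool_pos: [0.4379, 0.1335, 0.262]
ee_rot: [-3.14, -0.002, -3.1]
wrist_force: [-0.1, 1.0, -2.6]
width: 0.0345
finger_force: 30.0
```

>>> drive_tool(
  deltas="-0.05 -0.3 0 0 0 0 0;-0.1 -0.6 0 0 0 0 0;-0.2 -0.9 0 0 0 0 0;-0.2 -1 0 0 0 0 0",
)

```text
time: 21.4
tool_pos: [0.4636, 0.0355, 0.2616]
ee_rot: [-3.141, -0.002, -3.099]
wrist_force: [-0.4, 0.3, -2.8]
width: 0.0349
finger_force: 30.0
```

>>> drive_tool(
  deltas="-0.05 -0.3 0 0 0 0 0;-0.1 -0.6 0 0 0 0 0;-0.2 -0.9 0 0 0 0 0;-0.2 -1 0 0 0 0 0",
)

```text
time: 21.8
tool_pos: [0.488, -0.0632, 0.2617]
ee_rot: [3.141, -0.002, -3.098]
wrist_force: [-0.8, 0.5, -2.3]
width: 0.0349
finger_force: 30.0
```

>>> drive_tool(
  deltas="-0.2 -0.05 0 0 0 0 0;-0.4 -0.08 0 0 0 0 0;-0.6 -0.08 0 0 0 0 0;-0.7 -0.08 0 0 0 0 0;-0.7 -0.08 0 0 0 0 0",
)

```text
time: 22.3
tool_pos: [0.5582, -0.0656, 0.2619]
ee_rot: [3.14, -0.002, -3.095]
wrist_force: [-0.0, -0.5, -2.3]
width: 0.0348
finger_force: 30.0
```

```bash
cat > m7.py <<'E'
from circ import *
import sys
S={c:snapshot(c) for c in('scene','top')}
o=robot.get_obs();t=o['tool_pos'];print(t.round(4),o['ee_rot'].round(4),o['wrist_force'].round(1),o['width'].round(4),o['time'])
yaw=o['ee_rot'][2]-np.pi; zr=t[2]-.1345
r0=t[:2]+.0257*np.array([np.cos(yaw),np.sin(yaw)]); print('pred ring',r0.round(4),zr.round(4))
a=np.arange(-150,134,4.)+np.degrees(yaw)
for z in(zr-.004,zr,zr+.004): print('ring scene z',z.round(4),fit(S['scene'],r0,[(.0285,z,1,a),(.0225,z,-1,a)]))
b=np.arange(-40,41,4.)+np.degrees(yaw)
print('ring top',fit(S['top'],r0,[(.0285,zr,1,b),(.0225,zr,-1,b)]))
for c in S:
  for n in('ring_center','axle_top','seat'):
    L=[d for d in finder.landmark_of(c,n)]
    if L: print(c,n,onz(S[c],L[0]['xy'],{'ring_center':zr-.0015,'axle_top':.09,'seat':.062}[n]).round(4),round(L[0]['confidence'],2))
E
python3 m7.py
```

```text
Traceback (most recent call last):
  File "m7.py", line 4, in <module>
    o=robot.get_obs();t=o['tool_pos'];print(t.round(4),o['ee_rot'].round(4),o['wrist_force'].round(1),o['width'].round(4),o['time'])
                                                                                                      ^^^^^^^^^^^^^^^^
AttributeError: 'float' object has no attribute 'round'
```

```bash
sed -i "s/o\['width'\].round(4)/o['width']/" m7.py; python3 m7.py
```

```text
[ 0.5572 -0.0663  0.2632] [ 3.1414e+00 -2.0000e-04 -3.0961e+00] [ 0.6 -1.  -2.3] 0.03512605596589894 22.5
pred ring [ 0.5829 -0.0652] 0.1287
ring scene z 0.1247 (array([ 0.5739, -0.0687]), np.float64(10.37), array([ 0.5742, -0.0686]))
ring scene z 0.1287 (array([ 0.5764, -0.0677]), np.float64(10.52), array([ 0.5765, -0.0679]))
ring scene z 0.1327 (array([ 0.5789, -0.0672]), np.float64(10.69), array([ 0.5789, -0.0672]))
ring top (array([ 0.5719, -0.0532]), np.float64(2.15), array([ 0.5717, -0.0532]))
scene ring_center [ 0.5894 -0.071   0.1272] 0.76
scene axle_top [ 0.6497 -0.0617  0.09  ] 0.69
scene seat [ 0.6616 -0.061   0.062 ] 0.95
```

```bash
sed -i "s/def lum(s): return \(.*\)/def lum(s):\n    L=\1\n    return np.stack([128-L[...,2]]*3,2) if CH=='b' else L\nCH='L'/" circ.py
cat >> m7.py <<'E'
import circ; circ.CH='b'
for z in(zr-.004,zr,zr+.004): print('b: ring scene z',z.round(4),fit(S['scene'],r0,[(.0285,z,1,a),(.0225,z,-1,a)]),'top',fit(S['top'],r0,[(.0285,z,1,a),(.0225,z,-1,a)]))
for r in (.024,.026,.0275,.0285,.0295,.031): print(r,fit(S['scene'],r0,[(r,zr,1,a),(r-.006,zr,-1,a)],step=.001)[1],end=' ')
E
python3 m7.py | grep -v finder
```

```text
[ 0.5578 -0.0668  0.2631] [ 3.1416e+00  2.0000e-04 -3.0966e+00] [ 0.7 -0.1 -2.5] 0.03472494775318152 22.9
pred ring [ 0.5834 -0.0656] 0.1286
ring scene z 0.1246 (array([ 0.5754, -0.0691]), np.float64(10.8), array([ 0.5754, -0.0692]))
ring scene z 0.1286 (array([ 0.5774, -0.0686]), np.float64(10.99), array([ 0.5777, -0.0686]))
ring scene z 0.1326 (array([ 0.5799, -0.0676]), np.float64(11.19), array([ 0.5799, -0.068 ]))
ring top (array([ 0.5734, -0.0751]), np.float64(2.08), array([ 0.5737, -0.0756]))
scene ring_center [ 0.5783 -0.073   0.1271] 0.81
scene axle_top [ 0.6481 -0.0689  0.09  ] 0.91
scene seat [ 0.6544 -0.0638  0.062 ] 0.73
b: ring scene z 0.1246 (array([ 0.5809, -0.0681]), np.float64(14.92), array([ 0.581, -0.068])) top (array([ 0.5729, -0.0576]), np.float64(1.99), array([ 0.5737, -0.0574]))
b: ring scene z 0.1286 (array([ 0.5829, -0.0671]), np.float64(15.04), array([ 0.5831, -0.0672])) top (array([ 0.5729, -0.0576]), np.float64(1.99), array([ 0.5734, -0.0574]))
b: ring scene z 0.1326 (array([ 0.5854, -0.0666]), np.float64(15.11), array([ 0.5853, -0.0665])) top (array([ 0.5724, -0.0576]), np.float64(1.99), array([ 0.5731, -0.0574]))
0.024 7.56 0.026 10.81 0.0275 14.05 0.0285 14.9 0.0295 14.46 0.031 11.71
```

>>> drive_tool(
  deltas="-0.15 0 0 0 0 0 0;-0.35 0 0 0 0 0 0;-0.55 0 0 0 0 0 0;-0.7 0 0 0 0 0 0;-0.7 0 0 0 0 0 0",
)

```text
time: 23.7
tool_pos: [0.629, -0.0635, 0.2616]
ee_rot: [3.141, -0.001, -3.096]
wrist_force: [0.2, 0.3, -2.1]
width: 0.035
finger_force: 30.0
```

>>> drive_tool(
  deltas="0 0 0.1 0 0 0 0;0 0 0.2 0 0 0 0;0 0 0.25 0 0 0 0;0 0 0.25 0 0 0 0;0 0 0.25 0 0 0 0",
)

```text
time: 24.2
tool_pos: [0.6274, -0.0636, 0.238]
ee_rot: [3.141, -0.0, -3.097]
wrist_force: [-0.8, -0.4, -2.6]
width: 0.0347
finger_force: 30.0
```

```bash
cat >> m7.py <<'E'
c0=(.654,-.064); circ.CH='L'; up=np.arange(-90,270,4.)
for c in S: print('axle top',c,fit(S[c],c0,[(.0125,.09,0,None)],span=.01),'r18',fit(S[c],c0,[(.018,.084,0,np.arange(90,271,4.))],span=.01))
cv2.imwrite('pics/big.png',S['scene']['img'][200:290,230:330,::-1])
E
python3 m7.py
```

```text
[ 0.6279 -0.0636  0.2387] [-3.1414e+00  1.2000e-03 -3.0965e+00] [ 0.5  0.  -2.7] 0.034596115848402956 24.3
pred ring [ 0.6536 -0.0624] 0.1042
ring scene z 0.1002 (array([ 0.6496, -0.0654]), np.float64(16.03), array([ 0.6497, -0.0655]))
ring scene z 0.1042 (array([ 0.6516, -0.0649]), np.float64(16.34), array([ 0.6515, -0.0649]))
ring scene z 0.1082 (array([ 0.6531, -0.0644]), np.float64(16.58), array([ 0.6533, -0.0643]))
ring top (array([ 0.6456, -0.0654]), np.float64(10.51), array([ 0.6454, -0.0658]))
scene ring_center [ 0.6598 -0.0671  0.1027] 0.96
scene axle_top [ 0.6558 -0.065   0.09  ] 0.7
scene seat [ 0.6613 -0.0633  0.062 ] 0.74
top ring_center [0.5548 0.4223 0.1027] 0.51
top axle_top [ 0.656  -0.0611  0.09  ] 0.58
top seat [ 0.6591 -0.0586  0.062 ] 0.68
b: ring scene z 0.1002 (array([ 0.6636, -0.0739]), np.float64(2.73), array([ 0.6639, -0.0739])) top (array([ 0.6586, -0.0589]), np.float64(1.24), array([ 0.6584, -0.059 ]))
b: ring scene z 0.1042 (array([ 0.6651, -0.0729]), np.float64(2.74), array([ 0.6652, -0.0731])) top (array([ 0.6576, -0.0589]), np.float64(1.25), array([ 0.6577, -0.0588]))
b: ring scene z 0.1082 (array([ 0.6656, -0.0719]), np.float64(2.58), array([ 0.6656, -0.0722])) top (array([ 0.6571, -0.0589]), np.float64(1.26), array([ 0.6568, -0.0587]))
0.024 3.6 0.026 3.23 0.0275 2.74 0.0285 2.73 0.0295 2.59 0.031 2.44 axle top scene (array([ 0.6605, -0.066 ]), np.float64(10.43), array([ 0.6595, -0.0666])) r18 (array([ 0.6505, -0.0685]), np.float64(15.58), array([ 0.6502, -0.0684]))
axle top top (array([ 0.644, -0.054]), np.float64(11.98), array([ 0.644 , -0.0542])) r18 (array([ 0.648, -0.071]), np.float64(30.16), array([ 0.6478, -0.0707]))
```

>>> drive_tool(
  deltas="-0.015 0 0.04 0 0 0 0;-0.015 0 0.08 0 0 0 0;-0.015 0 0.12 0 0 0 0;-0.015 0 0.16 0 0 0 0;-0.015 0 0.2 0 0 0 0",
)

```text
time: 25.1
tool_pos: [0.6292, -0.0634, 0.2173]
ee_rot: [3.141, -0.001, -3.096]
wrist_force: [0.4, -0.1, -2.3]
width: 0.0348
finger_force: 30.0
```

>>> drive_tool(
  deltas="0 0 0.03 0 0 0 0;0 0 0.06 0 0 0 0;0 0 0.09 0 0 0 0;0 0 0.09 0 0 0 0;0 0 0.09 0 0 0 0",
)

```text
time: 25.6
tool_pos: [0.6293, -0.0635, 0.209]
ee_rot: [3.142, 0.0, -3.096]
wrist_force: [0.2, 0.4, -1.5]
width: 0.0344
finger_force: 30.0
```

>>> drive_tool(
  deltas="0 0 0.02 0 0 0 0;0 0 0.04 0 0 0 0;0 0 0.06 0 0 0 0;0 0 0.08 0 0 0 0;0 0 0.08 0 0 0 0",
)

```text
time: 26.1
tool_pos: [0.6291, -0.0634, 0.2004]
ee_rot: [3.141, -0.001, -3.096]
wrist_force: [-1.1, 0.4, -2.1]
width: 0.035
finger_force: 30.0
```

Run:
```python
from circ import *
S={c:snapshot(c) for c in('scene','top')}
o=robot.get_obs();t=o['tool_pos'];print(t,o['wrist_force'],o['time'])
a=np.arange(-150,134,4.)+2.6
for z in(.062,.066,.070): print(z,fit(S['scene'],t[:2]+[.0257,.001],[(.0285,z,1,a),(.0225,z,-1,a)],span=.008),'outer',fit(S['scene'],t[:2]+[.0257,.001],[(.0285,z,0,a)],span=.008))
for c in S:
  for n,z in(('ring_center',.066),('axle_top',.09),('seat',.062)):
    L=finder.landmark_of(c,n)
    if L: print(c,n,np.round(L[0]['xy'],1),onz(S[c],L[0]['xy'],z).round(4),round(L[0]['confidence'],2))
```

```text
[ 0.62931114 -0.0634826   0.20084649] [ 1.23297618 -0.87554436 -1.98808133] 26.2
0.062 (array([ 0.6495, -0.0665]), np.float64(13.16), array([ 0.6492, -0.0667])) outer (array([ 0.647 , -0.0705]), np.float64(8.32), array([ 0.647 , -0.0705]))
0.066 (array([ 0.651, -0.066]), np.float64(13.28), array([ 0.651, -0.066])) outer (array([ 0.647 , -0.0705]), np.float64(10.01), array([ 0.6471, -0.0705]))
0.07 (array([ 0.653 , -0.0655]), np.float64(13.39), array([ 0.6528, -0.0654])) outer (array([ 0.647 , -0.0705]), np.float64(11.43), array([ 0.6471, -0.0704]))
scene ring_center [281.6 263.1] [ 0.6592 -0.0658  0.066 ] 0.83
scene axle_top [281.9 254.6] [ 0.6486 -0.0664  0.09  ] 0.75
scene seat [283.6 262. ] [ 0.6536 -0.0625  0.062 ] 0.71
top ring_center [337.9 223.7] [ 0.6535 -0.0581  0.066 ] 0.44
top axle_top [340.3 220.3] [ 0.6599 -0.0648  0.09  ] 0.67
top seat [337.8 224.1] [ 0.6529 -0.0578  0.062 ] 0.79
```

>>> drive_tool(
  deltas="0 0 0.01 0 0 0 0;0 0 0.02 0 0 0 0;0 0 0.03 0 0 0 0;0 0 0.03 0 0 0 0",
)

```text
time: 26.9
tool_pos: [0.6292, -0.0634, 0.1976]
ee_rot: [3.141, -0.0, -3.096]
wrist_force: [-0.1, -0.8, -2.1]
width: 0.0349
finger_force: 30.0
```

>>> drive_tool(
  deltas="0 0 0.01 0 0 0 0;0 0 0.01 0 0 0 0;0 0 0.01 0 0 0 0",
)

```text
time: 27.2
tool_pos: [0.6294, -0.0635, 0.1973]
ee_rot: [-3.142, 0.0, -3.096]
wrist_force: [-0.9, 0.4, -1.2]
width: 0.0349
finger_force: 30.0
```

>>> drive_tool(
  deltas="0 0 0.01 0 0 0 0;0 0 0.01 0 0 0 0;0 0 0.01 0 0 0 0",
)

```text
time: 27.5
tool_pos: [0.6294, -0.0635, 0.1972]
ee_rot: [-3.141, 0.001, -3.096]
wrist_force: [-1.6, 0.1, 3.2]
width: 0.0349
finger_force: 30.0
```

>>> drive_tool(
  deltas="0 0 0.01 0 0 0 0;0 0 0.01 0 0 0 0;0 0 0.01 0 0 0 0",
)

```text
time: 27.8
tool_pos: [0.6294, -0.0636, 0.1971]
ee_rot: [-3.141, 0.002, -3.096]
wrist_force: [-3.8, -0.2, 6.9]
width: 0.0347
finger_force: 30.0
```

>>> drive_tool(
  deltas="0 0 -0.01 0 0 0 0;0 0 -0.018 0 0 0 0;0 0 -0.018 0 0 0 0;0 0 -0.018 0 0 0 0;0 0 -0.018 0 0 0 0",
)

```text
time: 28.3
tool_pos: [0.6294, -0.0635, 0.1972]
ee_rot: [-3.141, 0.0, -3.096]
wrist_force: [-2.5, -0.0, 5.5]
width: 0.0344
finger_force: 30.0
```

Run:
```python
from circ import *
S={c:snapshot(c) for c in('scene','top')}
o=robot.get_obs();t=o['tool_pos'];print(t,o['ee_rot'],o['wrist_force'],o['width'],o['finger_force'],o['time'])
a=np.arange(-150,134,4.)+2.6
print('ring',fit(S['scene'],t[:2]+[.0257,.001],[(.0285,.0635,1,a),(.0225,.0635,-1,a)],span=.008))
for c in S:
  for n in('mug','spray_can','oak_block','scraper_tip','ring_center','axle_top'):
    print(c,n,[(np.round(d['xy']).tolist(),round(d['confidence'],2)) for d in finder.landmark_of(c,n)[:2]])
```

```text
[ 0.62940724 -0.06352288  0.19718892] [-3.14148956e+00  4.62211913e-04 -3.09644668e+00] [-2.31104122 -0.82203055  5.25622735] 0.034732694989312446 30.000864565372467 28.4
ring (array([ 0.6501, -0.066 ]), np.float64(12.18), array([ 0.6501, -0.0663]))
scene mug [([498.0, 283.0], 0.72), ([162.0, 221.0], 0.7)]
scene spray_can [([495.0, 283.0], 0.61)]
scene oak_block [([216.0, 297.0], 0.8)]
scene scraper_tip [([338.0, 287.0], 0.97), ([135.0, 258.0], 0.91)]
scene ring_center [([282.0, 264.0], 0.89)]
scene axle_top [([283.0, 254.0], 0.94)]
top mug [([452.0, 252.0], 0.74)]
top spray_can [([337.0, 222.0], 0.62), ([173.0, 261.0], 0.55)]
top oak_block [([381.0, 194.0], 0.63)]
top scraper_tip [([516.0, 288.0], 0.82), ([291.0, 219.0], 0.81)]
top ring_center [([338.0, 225.0], 0.5)]
top axle_top [([340.0, 223.0], 0.67)]
```

>>> drive_tool(
  deltas="0 0 -0.01 0 0 0 0;0 0 -0.01 0 0 0 0;0 0 -0.01 0 0 0 0;0 0 -0.01 0 0 0 0;0 0 -0.01 0 0 0 0",
)

```text
time: 29.5
tool_pos: [0.6294, -0.0635, 0.1972]
ee_rot: [3.141, -0.0, -3.096]
wrist_force: [-0.2, -0.0, 0.2]
width: 0.0344
finger_force: 30.0
```

```bash
python3 -c "
from bench import robot
o=robot.get_obs();print(o['tool_pos'],o['wrist_force'],o['width'],o['finger_force']);print(robot.close_job())"
```

```text
[ 0.62936951 -0.06348491  0.19723912] [-0.20587623 -0.01363681  0.22438593] 0.034430485762921896 29.9885693192482
the job is handed in; nothing more can be done
None
```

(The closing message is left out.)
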